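# Find the spacer that just fits between two hull frames

### The job

On the building board of the model ship, find out which of the three dark wooden spacer plates just fits the gap between the separate hull frame and the joined frame next to it (the only gap with no keel strip across it): the thickest one that still drops in. Leave that one standing upright in the gap, fully down on the board and about centred across the frames, with the other two spacers out of the gap and clear of the frames.

Things in the scene. Friction and masses are not known exactly. Their poses are not given: they have to be found in the camera images.
- slip: fixed grey board 250 x 110 x 15 mm with an upside-down ship skeleton of plywood frames at negative x, all under 55 mm over the bench. Origin on the board's UNDERSIDE (board top: local z 15 mm), below the gap-side face of the widest joined frame (90 mm wide, 40 mm above the board). Local x runs along the board from that face across the gap; y across the frames, 0 mid-width
- far_frame: separate plywood frame fixed on the board across the gap, 12 mm thick, 90 wide, 40 high. Origin at the foot of its gap-side face, mid-width, on the board's top: its local x in the frame of slip is the gap, 19-21, 29-31 or 39-41 mm (3-5 mm more than one of the spacers). Gap open at top and sides. Axes parallel to slip's. Small flush brass plugs mark the unused places
- spacer_thin: the thinnest of three dark wooden spacer plates that stand on the bench: 16 mm thick (its x), 45 mm wide (its y), 90 mm tall (z up; the top 12 mm is only 33 mm wide), with a small brass bush near the top through its thickness; about 33 g. Origin at the centre of its underside. Same either way round
- spacer_mid: the middle of three dark wooden spacer plates that stand on the bench: 26 mm thick (its x), 45 mm wide (its y), 90 mm tall (z up; the top 12 mm is only 33 mm wide), with a small brass bush near the top through its thickness; about 54 g. Origin at the centre of its underside. Same either way round
- spacer_thick: the thickest of three dark wooden spacer plates that stand on the bench: 36 mm thick (its x), 45 mm wide (its y), 90 mm tall (z up; the top 12 mm is only 33 mm wide), with a small brass bush near the top through its thickness; about 75 g. Origin at the centre of its underside. Same either way round
Things that resemble listed ones, but are neither listed nor needed, are in the scene too. What is shaped like the spacer_mid but orange or purple is not meant.

How it is judged (in metres and radians):
At the end, for the whole second after the job is handed in: The thickest spacer that goes into the gap stands in it at rest, down on the board (within 5 mm), upright within 10 degrees and within 20 mm of the frames' middle; the other two spacers are over 60 mm, seen from above, from the origin of slip (((x of far_frame in the frame of slip between 0.017 and 0.024 m and x of spacer_thin in the frame of slip between 0.004 and 0.036 m and y of spacer_thin in the frame of slip between -0.02 and 0.02 m and z of spacer_thin in the frame of slip between 0.01 and 0.02 m and angle between spacer_thin's own z axis and vertical below 0.175 rad and linear speed of spacer_thin below 0.02 m/s and horizontal distance between each of spacer_mid, spacer_thick and slip above 0.06 m) or (x of far_frame in the frame of slip between 0.027 and 0.034 m and x of spacer_mid in the frame of slip between 0.004 and 0.036 m and y of spacer_mid in the frame of slip between -0.02 and 0.02 m and z of spacer_mid in the frame of slip between 0.01 and 0.02 m and angle between spacer_mid's own z axis and vertical below 0.175 rad and linear speed of spacer_mid below 0.02 m/s and horizontal distance between each of spacer_thin, spacer_thick and slip above 0.06 m) or (x of far_frame in the frame of slip between 0.037 and 0.044 m and x of spacer_thick in the frame of slip between 0.004 and 0.036 m and y of spacer_thick in the frame of slip between -0.02 and 0.02 m and z of spacer_thick in the frame of slip between 0.01 and 0.02 m and angle between spacer_thick's own z axis and vertical below 0.175 rad and linear speed of spacer_thick below 0.02 m/s and horizontal distance between each of spacer_thin, spacer_mid and slip above 0.06 m))); the robot touches nothing.
It also fails if it takes over 40 s, if anything falls off the work surface, if the arm or the gripper's body presses on something with over 40 N, if the wrist force passes 120 N, or if a joint passes its speed limit or range.

### The arm

A 6-joint arm with a two-finger parallel gripper is mounted at the origin on the work surface. World frame = base frame: x ahead of the robot, y to its left, z up, the work surface at z = 0. Lengths are in mm, angles in rad, forces in N, time in s.
With the tool pointing down it reaches from about 350 to 925 mm from the base axis. Payload 6.4 kg.
Tool frame: the origin (TCP) lies midway between the tips of the shut fingers; the grasp point (between the pads) lies 19 mm behind it (grip_point_offset is the distance from the TCP to the grasp point, in mm); z points along the fingers, y is the line along which they close (so a half turn about z gives the same grasp; the last joint's range is limited). The gripper opens to 94 mm and grips with 3 to 60 N. Pads are 16 mm wide; open, the fingers measure 119 mm over their backs; the gripper's body (75 mm by 177 mm) begins 78 mm behind the grasp point.
Start: joints at [-1.456, 0.245, 1.558, -0, 1.339, -0.174], TCP at [185.126, -623.091, 205.455] pointing down, gripper open.
Joint ranges: [-3.13, 3.13], [-1.02, 2.26], [0.13, 2.54], [-0.95, 4.09], [0.21, 2.88], [-2.74, 2.74]. Speed limits (rad/s): [2.57, 2.57, 3.14, 3.14, 3.14, 3.14].

### API

Orientations are given as a unit quaternion [w, x, y, z].
In Python, from plant import * gives the robot as it stands.
- The arm moves only by the shell command python3 -m creep 'ROWS' [FORCE]. ROWS is JSON, a list of rows, each a list of 3 entries, a list of its own where there are three numbers: the turn, a rotation vector about the world's x, y, z as a fraction of full scale, then the shift along the world's x, y, z as a fraction of full scale, then the finger opening in mm, from 0 to 94. In form: [[[wx, wy, wz], [tx, ty, tz], hand], ...]. A call has 1 to 20 rows; each row is the pose to reach, as a shift and turn from the pose commanded when the call began, turning the shorter way round; what a row does not reach only later rows make up. Full scale, the value 1, is 0.08 m for a shift and 180 degrees for a turn. A row lasts 1/8 s, in which the tool goes at most 62.5 mm and 10.7 degrees, less where a joint would pass 70% of its speed; a pose out of reach is approached as far as the arm can. A call with a number of a shift or a turn outside -1 to 1 is refused whole. A call with a gripper value outside its range is refused whole. The fingers move at their own pace and stop on an object; FORCE is the grip in N (left out, the last holds). Time passes only in rows, so rows that repeat a pose let the fingers close. It gives the time, the measured TCP pose, the force, the opening and the grip force at its end, in the units of the state.
- observe(): the state, without advancing time (a new reading comes with each control period).
- snapshot(name): name is "side" or "top"; returns a dict with "frame" (400x640x3 uint8, red, green, blue), "camera_matrix" (3x3 intrinsics, pixels), "eye" and "rotation" of the camera in the world. Camera axes: x right, y down, z forward; pixel columns grow to the right and rows downward; lengths in mm; the calibration is good to about 2 mm. A picture is of the moment at which its call begins. There is no depth.
- finish_job(): hands the job in; it is judged then, once.
Trained networks look in the newest picture that a camera, given by its name, has taken for a name from the list of things; names that differ only in an ending like _2 or _b are one class to them, and where a whole thing is asked for, a point or a joint stands for the part that bears it (a point fixed in the world has none). Each returns a list of dicts, best first, with "score" (0 to 1); they miss things now and then, are a little off and sometimes report something else, mostly with a low value. They report only what shows in the picture. A call takes as long as a camera call. They do not tell look-alikes from the thing itself.
- masks_of(thing, camera): "mask" (400x640 bool, what is visible of it).
- tip_of(thing, camera): "at" ([x, y, z] in mm, in world coordinates, good to about 4 mm: a listed point, or the origin of a listed thing).
The state is a dict: "time_s": time; "qpos": joint angles; "dq": joint speeds; "joint_torque": joint torques, N m; "position": TCP position; "orientation": TCP orientation; "ft_force": force on the tool from outside, world axes, zero at the start; "ft_torque": the same for the moment, N m; "finger_gap": finger opening in mm; "gripper_force": force on a finger pad.
Only numpy, scipy, OpenCV 4.12 (cv2) and the standard library are available. Lean on these libraries where they do the work, as an engineer would, in place of code of your own. Each camera call takes 0.05 s, during which the arm holds its last target. There are 200 camera calls.

## Working session

There is one attempt and no reset: what is moved stays moved. The work goes in short steps, Python scripts to look and compute and a shell command to move; the robot and the scene stay as the last step left them, time stands still between calls to the robot, and variables do not carry over. Pictures are saved under pics/ and viewed, at most 10 in all, crops included, and the job is handed in when it is done.

```bash
mkdir -p pics
cat > h.py <<'E'
from plant import *
import numpy as np, cv2
def save(s,n): cv2.imwrite('pics/'+n,cv2.cvtColor(s['frame'],cv2.COLOR_RGB2BGR))
def proj(s,p):
    c=np.array(s['rotation']).T@(np.array(p,float)-s['eye']); u=np.array(s['camera_matrix'])@c; return u[:2]/u[2]
def back(s,px,z):
    d=np.array(s['rotation'])@np.linalg.inv(s['camera_matrix'])@np.array([px[0],px[1],1.]); e=np.array(s['eye']); return e+d*(z-e[2])/d[2]
E
python3 - <<'E'
from h import *
for c in ['top','side']:
    s=snapshot(c); save(s,c+'0.png'); print(c,np.round(s['eye']),np.round(s['rotation'],3).tolist(),np.round(s['camera_matrix']).tolist())
    for t in ['slip','far_frame','spacer_thin','spacer_mid','spacer_thick']:
        for r in tip_of(t,c): print(t,round(r['score'],2),np.round(r['at']),np.round(proj(s,r['at'])))
o=observe();print(o['time_s'],o['orientation'],o['finger_gap'])
E
```

```text
top [473. 131. 822.] [-0.042, 0.713, -0.699, 0.044] [[363.0, 0.0, 324.0], [0.0, 363.0, 195.0], [0.0, 0.0, 1.0]]Traceback (most recent call last):
  File "<stdin>", line 5, in <module>
  File "h.py", line 5, in proj
    c=np.array(s['rotation']).T@(np.array(p,float)-s['eye']); u=np.array(s['camera_matrix'])@c; return u[:2]/u[2]
      ~~~~~~~~~~~~~~~~~~~~~~~~~^^~~~~~~~~~~~~~~~~~~~~~~~~~~~
ValueError: matmul: Input operand 1 has a mismatch in its core dimension 0, with gufunc signature (n?,k),(k,m?)->(n?,m?) (size 3 is different from 4)
```

View pics/top0.png

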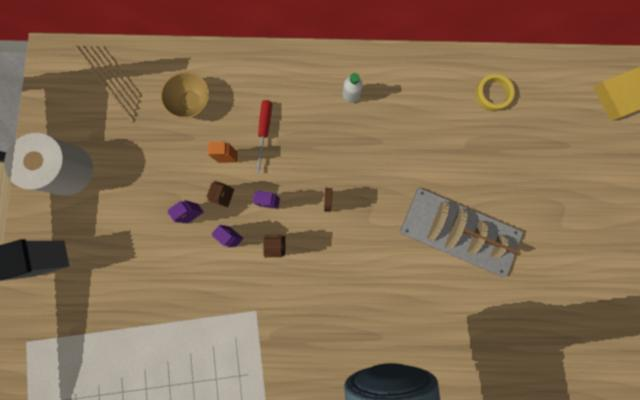

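The top picture shows the board at about (462,232), with its gap near (450,225). Three dark blocks stand at (220,194), (274,246) and (328,199), and the orange and purple look-alikes are around them. The camera rotation is a quaternion, so I'll correct the helper.

```bash
cat > h.py <<'E'
from plant import *
import numpy as np, cv2
from scipy.spatial.transform import Rotation as R
def rot(s): return R.from_quat(np.array(s['rotation']),scalar_first=True).as_matrix()
def save(s,n): cv2.imwrite('pics/'+n,cv2.cvtColor(s['frame'],cv2.COLOR_RGB2BGR))
def proj(s,p):
    c=rot(s).T@(np.array(p,float)-s['eye']); u=np.array(s['camera_matrix'])@c; return u[:2]/u[2]
def back(s,px,z):
    d=rot(s)@np.linalg.inv(s['camera_matrix'])@np.array([px[0],px[1],1.]); e=np.array(s['eye']); return e+d*(z-e[2])/d[2]
E
python3 - <<'E'
from h import *
for c in ['top','side']:
    s=snapshot(c); save(s,c+'0.png'); print(c,np.round(s['eye']),np.round(s['rotation'],3).tolist())
    for t in ['slip','far_frame','spacer_thin','spacer_mid','spacer_thick']:
        for r in tip_of(t,c): print(t,round(r['score'],2),np.round(r['at']),np.round(proj(s,r['at'])))
    if c=='top':
        f=s['frame'][170:280,150:540]; cv2.imwrite('pics/crop0.png',cv2.cvtColor(cv2.resize(f[:,240:],None,fx=5,fy=5,interpolation=cv2.INTER_CUBIC),cv2.COLOR_RGB2BGR)[:600])
o=observe();print(o['time_s'],o['orientation'],o['finger_gap'])
E
```

```text
top [473. 131. 822.] [-0.042, 0.713, -0.699, 0.044]
slip 0.98 [ 505. -154.   -3.] [448. 228.]
far_frame 0.73 [ 515. -129.   15.] [440. 223.]
spacer_thin 0.67 [557. 125.   0.] [326. 202.]
spacer_mid 0.96 [565. 358.  -2.] [224. 197.]
spacer_mid 0.92 [657. 356.  -0.] [227. 157.]
spacer_mid 0.89 [480. 339.   2.] [230. 235.]
spacer_mid 0.66 [526. 428.   1.] [192. 213.]
spacer_mid 0.6 [558. 255.  -2.] [269. 201.]
spacer_thick 0.59 [456. 233.  -5.] [277. 246.]
side [ 93. 579. 674.] [0.158, -0.366, 0.842, -0.364]
slip 0.68 [ 506. -154.    0.] [412. 177.]
far_frame 0.78 [ 520. -125.   15.] [403. 175.]
spacer_thin 0.69 [557. 123.  -0.] [328. 216.]
spacer_thin 0.66 [ 517. -123.   13.] [403. 177.]
spacer_mid 0.98 [475. 331.   0.] [284. 285.]
spacer_mid 0.88 [551. 251.  -2.] [290. 245.]
spacer_mid 0.78 [661. 354.  -4.] [227. 242.]
spacer_mid 0.7 [530. 424.  -4.] [233. 295.]
spacer_mid 0.55 [566. 354.  -2.] [250. 266.]
spacer_thick 0.82 [459. 234.  -3.] [322. 265.]
0.7 [-4.52642685e-06  9.89592869e-01  1.43895636e-01  9.28661662e-06] 93.9963349536929
```

View pics/side0.png

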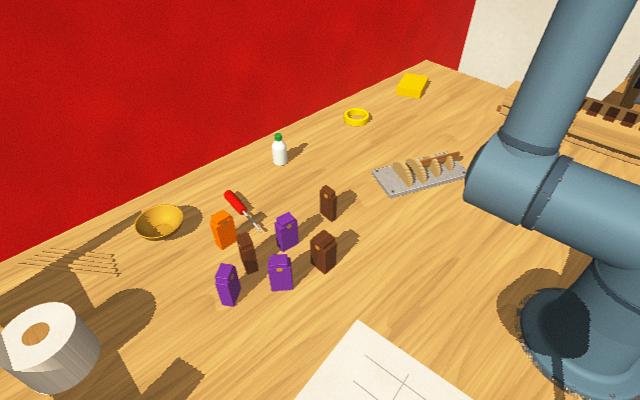

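View pics/crop0.png

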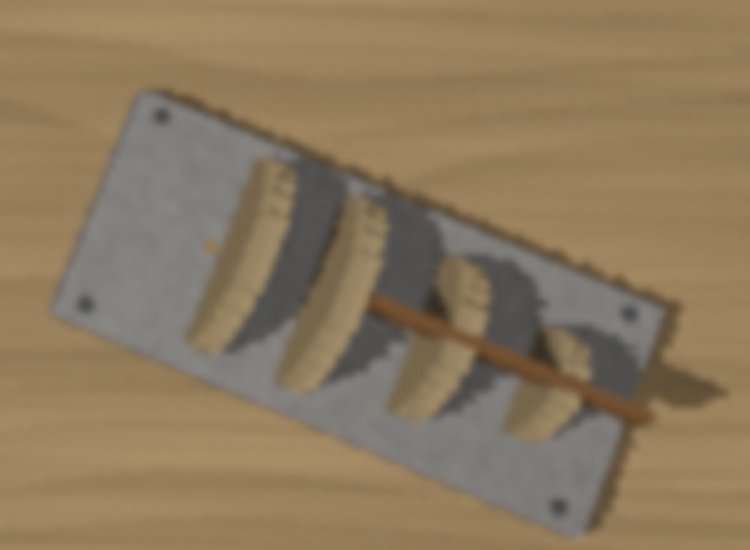

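The crop (5x, offset 390,170) shows the board with its top corners at about (143,90), (677,305), (585,535) and (52,310). The foot of the far frame's left face runs (258,160)-(187,343), and the joined frame's runs (345,200)-(278,387). A brass plug is visible beyond the far frame. The side view shows the three dark plates at (248,254), (323,252) and (328,203).

Now I'll measure the gap, the board pose and the spacer yaws.

Run:
```python
from h import *
s=snapshot('top'); f=s['frame']
# board fit from mask (board-grey) at z=15
m=max(masks_of('slip','top'),key=lambda r:r['score'])['mask'].astype(np.uint8)
cn=max(cv2.findContours(m,0,2)[0],key=cv2.contourArea)[:,0]
print('maskrect',cv2.minAreaRect(cn))
P=lambda u,v,z:back(s,(390+u/5-.4,170+v/5-.4),z)[:2]
C=np.array([P(*c,15) for c in [(143,90),(677,305),(585,535),(52,310)]]);print('corners',C.round().tolist(),np.linalg.norm(C-np.roll(C,-1,0),axis=1).round())
ex=(C[0]-C[1]+C[3]-C[2]);ex/=np.linalg.norm(ex);ey=np.array([-ex[1],ex[0]]);print('yaw',np.arctan2(ex[1],ex[0]))
cen=C.mean(0)
for n,a,b,z in [('farfoot',(258,160),(187,343),15),('joinfoot',(345,200),(278,387),15)]:
    for p in (a,b):
        q=P(*p,z)-cen; print(n,(q@ex).round(1),(q@ey).round(1))
print('plug',[(P(208,245,15)-cen)@ex,(P(208,245,15)-cen)@ey],cen, 'net slip rel',(np.array([505.5,-154])-cen)@ex,(np.array([505.5,-154])-cen)@ey)
# spacers: masks by network + yaw from top face
for t in ['spacer_thin','spacer_mid','spacer_thick']:
    for r in masks_of(t,'top'):
        k=r['mask']; col=f[k].mean(0)
        print(t,round(r['score'],2),k.sum(),np.argwhere(k).mean(0)[::-1].round(),col.round())
c=f[150:270,165:350]; cv2.imwrite('pics/crop1.png',cv2.cvtColor(cv2.resize(c,None,fx=4.3,fy=4.3,interpolation=cv2.INTER_CUBIC),cv2.COLOR_RGB2BGR))
s=snapshot('side'); c=s['frame'][150:205,360:475]; cv2.imwrite('pics/crop2.png',cv2.cvtColor(cv2.resize(c,None,fx=6.9,fy=6.9,interpolation=cv2.INTER_CUBIC),cv2.COLOR_RGB2BGR))
```

```text
maskrect ((462.1206970214844, 232.4439239501953), (118.88894653320312, 50.811866760253906), 23.448062896728516)
corners [[593.0, -82.0], [502.0, -318.0], [401.0, -273.0], [494.0, -40.0]] [253. 111. 251. 108.]
yaw 1.1954043015834919
farfoot 66.1 -44.1
farfoot 66.7 44.4
joinfoot 23.9 -42.3
joinfoot 22.8 46.9
plug [np.float64(73.38606908775756), np.float64(0.17040148609416877)] [ 497.35399111 -178.09095404] net slip rel 25.399986029516786 1.2538888327411242
spacer_thin 0.55 194 [328. 199.] [85. 59. 40.]
spacer_mid 0.9 590 [185. 212.] [72. 41. 82.]
spacer_mid 0.9 376 [267. 200.] [86. 49. 99.]
spacer_mid 0.82 451 [227. 236.] [77. 44. 90.]
spacer_mid 0.78 535 [222. 152.] [134.  78.  38.]
spacer_mid 0.7 509 [220. 194.] [64. 43. 29.]
```

View pics/crop1.png

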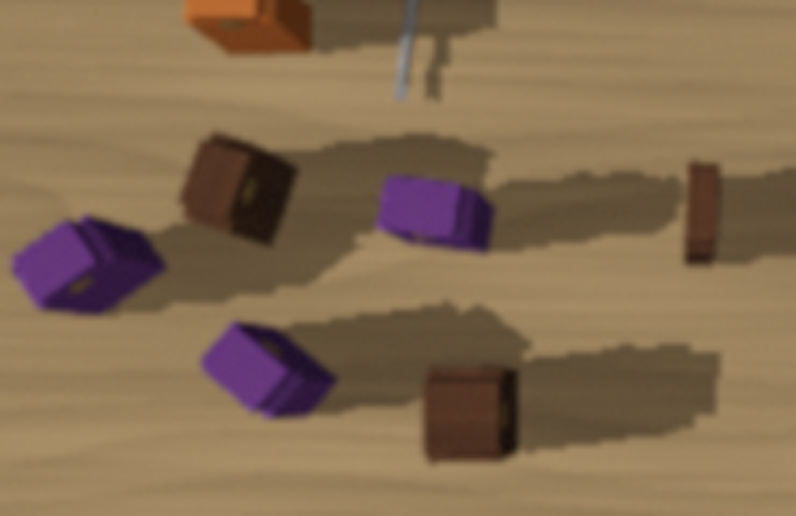

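View pics/crop2.png

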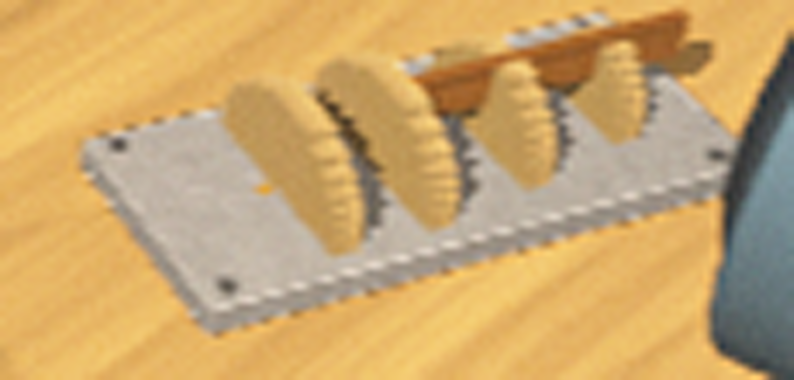

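The foot-to-foot distance is about 43 mm. Less 12 mm, the gap is about 31 mm, in the 29-31 class, and the plug that is visible outside marks the 40 mm place. So spacer_mid (26 mm) is wanted.

Dark candidates:
- **(220,194):** medium thickness
- **(274,246):** roughly 37 mm, so thick
- **(328,199):** about 16 mm, so thin

Crop1 confirms that the one at (220,194) is dark brown and of medium thickness. The purple and orange ones are decoys. I'll fit its pose next.

```bash
cat > fit.py <<'E'
from h import *
from scipy.optimize import minimize
def corners(x,y,z0,yaw,t):
    c,s_=np.cos(yaw),np.sin(yaw)
    def box(w,a,b): return np.array([(x+c*i-s_*j,y+s_*i+c*j,z0+k) for i in(-t/2,t/2) for j in(-w/2,w/2) for k in(a,b)])
    return box(45,0,78),box(33,78,90)
def sil(s,*a):
    im=np.zeros((1600,2560),np.uint8)
    for b in corners(*a):
        p=np.array([proj(s,q) for q in b]); h=cv2.convexHull(((p+.5)*4).astype(np.float32)).astype(np.int32); cv2.fillConvexPoly(im,h,255)
    return cv2.resize(im,(640,400),interpolation=cv2.INTER_AREA)/255.
def fit(views,x0,t,z0=0,n=12):
    def cost(p): return sum(np.abs(sil(s,p[0],p[1],z0,p[2],t)-m).sum()/m.sum() for s,m in views)
    return min((minimize(cost,[x0[0],x0[1],y],method='Nelder-Mead',options=dict(initial_simplex=[[x0[0],x0[1],y],[x0[0]+8,x0[1],y],[x0[0],x0[1]+8,y],[x0[0],x0[1],y+.3]],maxiter=60)) for y in np.arange(n)*np.pi/n),key=lambda r:r.fun)
def view(c,near,t='spacer_mid'):
    s=snapshot(c); best=None
    u=proj(s,near)
    for r in masks_of(t,c):
        d=np.linalg.norm(np.argwhere(r['mask']).mean(0)[::-1]-u)
        if d<12 and (best is None or d<best[0]): best=(d,r['mask'].astype(float))
    return (s,best[1]) if best else None
E
python3 - <<'E'
from fit import *
v=[view(c,(565,356,45)) for c in('top','side')]
print([x is not None for x in v])
for vs in (v,v[:1],v[1:]):
    vs=[x for x in vs if x]
    if vs:
        for t in(26,36): 
            r=fit(vs,(565,356),t); print(t,r.x,r.fun)
E
```

```text
[True, True]
26 [566.93997585 354.26628843   1.23657573] 0.19746813046669576
36 [567.12494857 352.91725166   1.15320797] 0.48801789633927367
26 [565.71858243 351.84124668   1.24434886] 0.060698125404007756
36 [564.27589419 348.54567383   1.24421785] 0.1724412842059901
26 [568.11077651 354.53396726   1.25258421] 0.061713465874154536
36 [567.41929074 353.87890356   1.14862223] 0.2974038395846143
```

The 26 mm model fits well: (567, 354), yaw 1.24. I'm travelling there along +x, +y and turning +2.52 rad on the way, starting with one test call.

```bash
python3 -m creep '[[[0,0,0.062],[0.37,0.94,0],60],[[0,0,0.062],[0.37,0.94,0],60]]' 20
```

```text
time_s: 1.45
position: [215.5, -545.5, 204.7]
orientation: [-0.001, 0.971, 0.24, 0.0]
ft_force: [-0.6, -0.1, -0.4]
finger_gap: 77.4
gripper_force: 0.0
```

```bash
python3 -m creep '[[[0,0,0.062],[0.37,0.94,0],60],[[0,0,0.062],[0.37,0.94,0],60]]' >/dev/null
python3 -m creep '[[[0,0,0.062],[0.37,0.94,0],60],[[0,0,0.062],[0.37,0.94,0],60]]' >/dev/null
python3 -m creep '[[[0,0,0.062],[0.37,0.94,0],60],[[0,0,0.062],[0.37,0.94,0],60]]' >/dev/null
python3 -m creep '[[[0,0,0.062],[0.37,0.94,0],60],[[0,0,0.062],[0.37,0.94,0],60]]'
python3 -m creep '[[[0,0,0.062],[0.37,0.94,0],60],[[0,0,0.062],[0.37,0.94,0],60]]' >/dev/null
python3 -m creep '[[[0,0,0.062],[0.37,0.94,0],60],[[0,0,0.062],[0.37,0.94,0],60]]' >/dev/null
python3 -m creep '[[[0,0,0.062],[0.37,0.94,0],60],[[0,0,0.062],[0.37,0.94,0],60]]' >/dev/null
python3 -m creep '[[[0,0,0.062],[0.37,0.94,0],60],[[0,0,0.062],[0.37,0.94,0],60]]'
python3 -m creep '[[[0,0,0.062],[0.37,0.94,0],60],[[0,0,0.062],[0.37,0.94,0],60]]' >/dev/null
python3 -m creep '[[[0,0,0.062],[0.37,0.94,0],60],[[0,0,0.062],[0.37,0.94,0],60]]' >/dev/null
python3 -m creep '[[[0,0,0.062],[0.37,0.94,0],60],[[0,0,0.062],[0.37,0.94,0],60]]' >/dev/null
python3 -m creep '[[[0,0,0.062],[0.37,0.94,0],60],[[0,0,0.062],[0.37,0.94,0],60],[[0,0,0.062],[0.37,0.94,0],60]]'
cat >> fit.py <<'E'
def togo(x,y,z,yaw):
    o=observe(); M=R.from_quat(o['orientation'],scalar_first=True).as_matrix(); a=np.arctan2(M[1,1],M[0,1])
    d=(yaw-a+np.pi/2)%np.pi-np.pi/2
    t=(R.from_matrix(np.array([[np.sin(a),np.cos(a),0],[-np.cos(a),np.sin(a),0],[0,0,-1]]))*R.from_matrix(M).inv()).as_rotvec()
    print('t',o['time_s'],'shift',((np.array([x,y,z])-o['position'])/80).round(3),'turn z',round(d/np.pi,4),'tilt fix',(t/np.pi).round(4),'q6',round(o['qpos'][5],2))
E
python3 -c "
from fit import *
togo(567,354,49,1.243)"
```

```text
time_s: 2.45
position: [333.9, -246.4, 205.9]
orientation: [0.001, 0.807, 0.59, -0.0]
ft_force: [0.3, -0.4, 0.0]
finger_gap: 59.9
gripper_force: 0.0
time_s: 3.45
position: [453.2, 55.2, 206.0]
orientation: [0.001, 0.523, 0.853, 0.0]
ft_force: [-0.0, -0.3, -0.1]
finger_gap: 59.9
gripper_force: 0.0
time_s: 4.58
position: [570.4, 353.8, 205.1]
orientation: [-0.0, 0.161, 0.987, -0.001]
ft_force: [-0.0, -0.4, 0.2]
finger_gap: 59.9
gripper_force: 0.0Traceback (most recent call last):
  File "<string>", line 3, in <module>
    togo(567,354,49,1.243)
    ~~~~^^^^^^^^^^^^^^^^^^
  File "fit.py", line 25, in togo
    t=(R.from_matrix(np.array([[np.sin(a),np.cos(a),0],[-np.cos(a),np.sin(a),0],[0,0,-1]]))*R.from_matrix(M).inv()).as_rotvec()
       ~~~~~~~~~~~~~^^^^^^^^^^^^^^^^^^^^^^^^^^^^^^^^^^^^^^^^^^^^^^^^^^^^^^^^^^^^^^^^^^^^^^^
  File "scipy/spatial/transform/_rotation.pyx", line 1143, in scipy.spatial.transform._rotation.Rotation.from_matrix
ValueError: Non-positive determinant (left-handed or null coordinate frame) in rotation matrix 0: [[ 0.94809648  0.31798279  0.        ]
 [-0.31798279  0.94809648  0.        ]
 [ 0.          0.         -1.        ]].
```

```bash
sed -i '/  t=(R/d; s/,.tilt fix.,(t\/np.pi).round(4)//' fit.py
python3 -m creep '[[[0,0,0],[-0.04,0,-0.7],60],[[0,0,0],[-0.04,0,-0.97],60]]' 20
python3 -m creep '[[[0,0,0],[0,0,-0.5],60],[[0,0,0],[0,0,-0.97],60],[[0,0,0],[0,0,-0.97],60]]'
python3 -m creep '[[[0,0,0],[0,0,0],15],[[0,0,0],[0,0,0],15],[[0,0,0],[0,0,0],15],[[0,0,0],[0,0,0],15],[[0,0,0],[0,0,0],15]]' 20
```

```text
time_s: 4.82
position: [564.8, 351.9, 124.4]
orientation: [-0.002, 0.161, 0.987, -0.002]
ft_force: [-0.5, 0.4, -0.2]
finger_gap: 60.0
gripper_force: 0.0
time_s: 5.2
position: [564.6, 352.4, 47.3]
orientation: [-0.003, 0.161, 0.987, -0.002]
ft_force: [0.6, -0.1, -0.0]
finger_gap: 59.6
gripper_force: 0.0
time_s: 5.82
position: [567.3, 354.7, 51.3]
orientation: [0.001, 0.16, 0.987, 0.0]
ft_force: [-0.5, -0.4, 3.8]
finger_gap: 25.9
gripper_force: 20.0
```

Gripped at 25.9 mm, which confirms the middle plate. Lifting it and carrying it to hover over the gap.

```bash
python3 -m creep '[[[0,0,0],[0,0,0.3],15],[[0,0,0],[0,0,0.75],15]]' 35
python3 -m creep '[[[0,0,-0.017],[0,0,0.5],15],[[0,0,-0.017],[0,0,0.75],15]]'
python3 -m creep '[[[0,0,0],[-0.1,-0.4,0],15],[[0,0,0],[-0.1,-0.885,0],15]]' >/dev/null
python3 -m creep '[[[0,0,0],[-0.1,-0.5,0],15],[[0,0,0],[-0.1,-0.885,0],15]]' >/dev/null
python3 -m creep '[[[0,0,0],[-0.1,-0.5,0],15],[[0,0,0],[-0.1,-0.885,0],15]]' >/dev/null
python3 -m creep '[[[0,0,0],[-0.1,-0.5,0],15],[[0,0,0],[-0.1,-0.885,0],15]]' 
python3 -m creep '[[[0,0,0],[-0.1,-0.5,0],15],[[0,0,0],[-0.1,-0.885,0],15]]' >/dev/null
python3 -m creep '[[[0,0,0],[-0.1,-0.5,0],15],[[0,0,0],[-0.1,-0.885,0],15]]' >/dev/null
python3 -m creep '[[[0,0,0],[-0.1,-0.4,0],15],[[0,0,0],[-0.1,-0.8,0],15],[[0,0,0],[-0.1,-0.885,0],15],[[0,0,0],[-0.1,-0.885,0],15]]'
python3 -c "
from fit import *
for i in range(3):
    togo(510.6,-141.5,171,1.195); s=snapshot('side')
save(s,'side1.png')"
```

```text
time_s: 6.08
position: [565.3, 354.0, 108.9]
orientation: [-0.002, 0.16, 0.987, -0.001]
ft_force: [-0.4, 0.0, -0.8]
finger_gap: 25.8
gripper_force: 35.0
time_s: 6.32
position: [567.5, 354.9, 172.6]
orientation: [0.001, 0.186, 0.983, 0.001]
ft_force: [0.9, -0.3, -0.4]
finger_gap: 25.6
gripper_force: 35.0
time_s: 7.32
position: [533.6, 70.1, 169.2]
orientation: [-0.001, 0.186, 0.983, -0.0]
ft_force: [0.2, -0.1, -0.6]
finger_gap: 25.7
gripper_force: 35.0
time_s: 8.32
position: [510.4, -140.8, 169.6]
orientation: [-0.001, 0.186, 0.983, 0.0]
ft_force: [0.8, -0.2, 0.1]
finger_gap: 26.3
gripper_force: 35.0
t 8.325 shift [ 0.002 -0.009  0.017] turn z -0.0005 q6 -1.68
t 8.375 shift [ 0.001 -0.015  0.016] turn z -0.0007 q6 -1.68
t 8.425 shift [ 0.    -0.017  0.014] turn z -0.0009 q6 -1.68
```

View pics/side1.png

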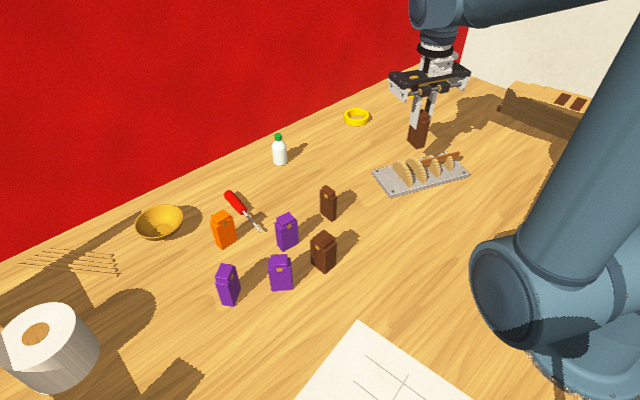

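The plate is held upright over the board, with its lower end at about (417,140). I'll compare the side camera's gap estimate with the top camera's, and check where the cameras see the plate relative to the TCP.

Run:
```python
from fit import *
s=snapshot('side')
ex=np.array([np.cos(1.195),np.sin(1.195)]);ey=np.array([-ex[1],ex[0]]);cen=np.array([497.35,-178.1])
for n,p in dict(farN=(330,255),farF=(222,122),joinN=(432,232),corL=(82,150),corN=(212,315),corR=(735,165)).items():
    q=back(s,(360+p[0]/6.9-.43,150+p[1]/6.9-.43),15)[:2]-cen; print(n,(q@ex).round(1),(q@ey).round(1))
z=118
for c in('side','top'):
    v=view(c,(510,-141,z+35))
    if v:
        s,m=v; m2=m
        for dz in (115,118,121):
            r=fit([v],(510,-141),26,z0=dz); print(c,dz,r.x,r.fun, m.sum())
    else: print(c,'none')
```

```text
farN 69.4 43.9
farF 67.6 -43.8
joinN 25.3 46.7
corL 129.2 -48.6
corN 128.6 57.3
corR -110.6 56.0
side 115 [ 512.78576092 -142.03633057    1.09775051] 0.2672694519503914 566.0
side 118 [ 510.02553333 -137.68086979    1.10226196] 0.27081687798794424 566.0
side 121 [ 507.93869975 -133.69730068    1.08261432] 0.27697637358830457 566.0
top 115 [ 496.34389436 -124.36994471    3.17189732] 1.2996874111963628 276.0
top 118 [ 496.49406871 -122.42682184    3.18432881] 1.318599033816425 276.0
top 121 [ 4.96028648e+02 -1.20907464e+02  3.77856072e-02] 1.3315572605853936 276.0
```

The side camera puts the gap middle about 2 mm further along slip x. At the pick, the side camera agreed with the TCP and the top camera was about 3 mm low. So I trust the side value, which is close to the present pose. I'll lower to just above the frames and look.

```bash
python3 -m creep '[[[0,0,0],[0.005,0.01,-0.3],15],[[0,0,0],[0.005,0.01,-0.6],15],[[0,0,0],[0.005,0.01,-0.68],15],[[0,0,0],[0.005,0.01,-0.68],15]]'
python3 -c "
from fit import *
togo(511.1,-140,66,1.195); s=snapshot('side'); t=snapshot('top')
a=cv2.resize(s['frame'][115:205,365:465],None,fx=5.9,fy=5.9,interpolation=cv2.INTER_CUBIC)[:530,:395+195]
b=cv2.resize(t['frame'][185:275,400:436+36],None,fx=2.9,fy=5.9,interpolation=cv2.INTER_CUBIC)
cv2.imwrite('pics/n1.png',cv2.cvtColor(a,cv2.COLOR_RGB2BGR))"
```

```text
time_s: 9.22
position: [511.2, -140.2, 115.9]
orientation: [-0.0, 0.186, 0.983, 0.0]
ft_force: [-0.2, -0.7, 0.2]
finger_gap: 26.0
gripper_force: 35.0
t 9.225 shift [-0.001  0.003 -0.624] turn z -0.0006 q6 -1.68
```

View pics/n1.png

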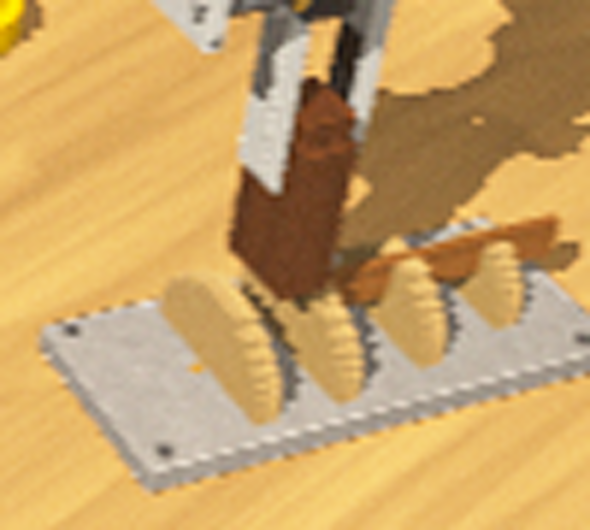

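The plate's lower near corner is at (285,300) in the crop, hovering just above the frames and lined up with the gap as far as this view shows. I'll go down slowly and watch the force.

```bash
python3 -m creep '[[[0,0,0],[0,0,-0.07],15],[[0,0,0],[0,0,-0.13],15],[[0,0,0],[0,0,-0.16],15],[[0,0,0],[0,0,-0.18],15],[[0,0,0],[0,0,-0.18],15]]'
python3 -c "
from fit import *
print(np.mean([observe()['ft_force']],0)); s=snapshot('side');togo(511.1,-140,66,1.195); print(np.round(observe()['ft_force'],1))"
```

```text
time_s: 9.95
position: [511.1, -140.3, 101.4]
orientation: [-0.0, 0.186, 0.983, 0.0]
ft_force: [0.5, 0.4, 0.2]
finger_gap: 25.7
gripper_force: 35.0
[0.47618358 0.42751019 0.24395853]
t 10.0 shift [-0.     0.004 -0.443] turn z -0.0006 q6 -1.68
[-0.5 -0.3 -0.6]
```

```bash
python3 -m creep '[[[0,0,0],[0,0,-0.05],15],[[0,0,0],[0,0,-0.1],15],[[0,0,0],[0,0,-0.1],15]]'
python3 -m creep '[[[0,0,0],[0,0,-0.05],15],[[0,0,0],[0,0,-0.1],15],[[0,0,0],[0,0,-0.1],15]]'
```

```text
time_s: 10.38
position: [510.8, -140.1, 92.9]
orientation: [-0.001, 0.186, 0.983, 0.0]
ft_force: [-0.1, 0.1, -0.4]
finger_gap: 26.0
gripper_force: 35.0
time_s: 10.75
position: [510.8, -140.1, 85.0]
orientation: [-0.0, 0.186, 0.983, 0.0]
ft_force: [1.1, -0.2, -1.3]
finger_gap: 26.0
gripper_force: 35.0
```

```bash
python3 -m creep '[[[0,0,0],[0,0,-0.06],15],[[0,0,0],[0,0,-0.12],15],[[0,0,0],[0,0,-0.16],15],[[0,0,0],[0,0,-0.19],15],[[0,0,0],[0,0,-0.19],15]]'
python3 -m creep '[[[0,0,0],[0,0,-0.015],15],[[0,0,0],[0,0,-0.03],15],[[0,0,0],[0,0,-0.03],15]]'
```

```text
time_s: 11.38
position: [511.0, -140.2, 70.0]
orientation: [-0.0, 0.186, 0.983, 0.0]
ft_force: [0.3, -0.0, -0.7]
finger_gap: 25.7
gripper_force: 35.0
time_s: 11.75
position: [511.1, -140.3, 67.8]
orientation: [-0.0, 0.186, 0.983, 0.0]
ft_force: [-0.1, 0.6, -0.5]
finger_gap: 26.2
gripper_force: 35.0
```

```bash
python3 -m creep '[[[0,0,0],[0,0,-0.015],15],[[0,0,0],[0,0,-0.02],15],[[0,0,0],[0,0,-0.02],15]]'
python3 -m creep '[[[0,0,0],[0,0,-0.012],15],[[0,0,0],[0,0,-0.012],15]]'
```

```text
time_s: 12.12
position: [511.1, -140.3, 66.3]
orientation: [0.0, 0.186, 0.983, 0.0]
ft_force: [1.4, 0.2, -0.3]
finger_gap: 25.7
gripper_force: 35.0
time_s: 12.38
position: [511.3, -140.4, 66.2]
orientation: [-0.0, 0.186, 0.983, -0.0]
ft_force: [-1.6, 1.7, 5.7]
finger_gap: 25.7
gripper_force: 35.0
```

The board is touched at TCP z of about 66 mm with 5.7 N. Releasing and rising.

```bash
python3 -m creep '[[[0,0,0],[0,0,0],50],[[0,0,0],[0,0,0],50],[[0,0,0],[0,0,0],50],[[0,0,0],[0,0,0],50]]'
python3 -m creep '[[[0,0,0],[0,0,0.2],50],[[0,0,0],[0,0,0.6],50],[[0,0,0],[0,0,1],50]]'
python3 -m creep '[[[0,0,0],[0,0,0.5],50],[[0,0,0],[0,0,1],50],[[0,0,0],[0,0,1],50]]'
python3 - <<'E'
from fit import *
ex=np.array([np.cos(1.195),np.sin(1.195)]);ey=np.array([-ex[1],ex[0]]);o=np.array([497.35,-178.1])+25*ex+1.2*ey
s=snapshot('side')
for r in tip_of('spacer_mid','side'):
    a=np.array(r['at']); print(round(r['score'],2),a.round(),((a[:2]-o)@ex).round(),((a[:2]-o)@ey).round())
a=cv2.resize(s['frame'][115:205,365:465],None,fx=5.9,fy=5.9,interpolation=cv2.INTER_CUBIC)
cv2.imwrite('pics/n2.png',cv2.cvtColor(a,cv2.COLOR_RGB2BGR)); print(observe()['time_s'])
E
```

```text
time_s: 12.88
position: [511.1, -140.3, 65.2]
orientation: [-0.0, 0.186, 0.983, 0.0]
ft_force: [0.8, 0.5, 0.3]
finger_gap: 50.0
gripper_force: 0.0
time_s: 13.25
position: [511.3, -140.4, 147.3]
orientation: [0.0, 0.186, 0.983, -0.0]
ft_force: [0.0, 0.0, -0.3]
finger_gap: 49.9
gripper_force: 0.0
time_s: 13.62
position: [513.3, -141.3, 230.5]
orientation: [0.004, 0.186, 0.983, -0.001]
ft_force: [-0.5, -0.1, 0.5]
finger_gap: 49.7
gripper_force: 0.0
0.95 [556. 251.   2.] 396.0 102.0
0.78 [475. 333.   2.] 442.0 207.0
0.7 [ 512. -141.   14.] 15.0 -1.0
0.65 [530. 424.   0.] 547.0 189.0
0.56 [659. 355.  -3.] 530.0 44.0
13.725
```

View pics/n2.png

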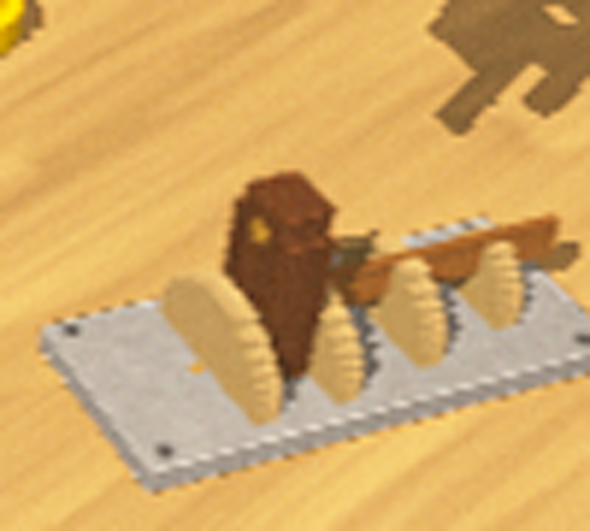

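The dark middle plate stands upright in the gap around (280,280) in the crop, with its foot at about (293,375). It is down on the board at about x 15, y -1, z 14 mm in slip's axes, and the gripper is clear. The other two spacers have not moved and are far away.

```bash
python3 -c "
from plant import *
print(finish_job())"
```

```text
the job is handed in; nothing more can be done
None
```

I put spacer_mid (26 mm) in the roughly 31 mm gap and handed the job in at about 14 s; the last side-camera picture shows it upright, down on the board and about centred, with the other two spacers untouched and well clear.

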